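Fit the cap of a split bearing housing and hold it down for bolting

ROBOT

A 6-joint arm with a two-finger parallel gripper is mounted at the origin on the work surface. World frame = base frame: x ahead of the robot, y to its left, z up, the work surface at z = 0. Lengths are in m, angles in rad, forces in N, time in s.
With the tool pointing down it reaches from about 0.275 to 0.825 m from the base axis. Payload 4.9 kg.
Tool frame: the origin (TCP) lies midway between the tips of the shut fingers; the grasp point (between the pads) lies 19 mm behind it; z points along the fingers, y is the line along which they close (so a half turn about z gives the same grasp; the last joint's range is limited). The gripper opens to 85 mm and grips with 20 to 120 N. Pads are 22 mm wide; open, the fingers measure 114 mm over their backs; the gripper's body (76 mm by 85 mm) begins 54 mm behind the grasp point. The pads swing forward as they close: fully open they stand 13 mm farther back than shut.
Start: joints at [1.181, 0.326, -0.193, 1.052, 0, 1.437], TCP at [0.139, 0.532, 0.231] pointing down, gripper open.
Joint ranges: [-2.65, 2.65], [-0.97, 1.79], [-1.3, 1.35], [-1.93, 2.1], [-1.47, 1.37], [-3.14, 3.14]. Speed limits (rad/s): [2.57, 2.57, 3.14, 3.14, 3.14, 3.14].

INTERFACE

Orientations are given as a unit quaternion [x, y, z, w].
In Python, from cell import state, capture, camera_model, job_done gives the robot as it stands. The module is installed in compiled form; this text tells all that it offers.
- The arm moves only by the tool drive_tool, never from a script. Its argument "moves" is a list of rows, each a list of 7 numbers: the turn, a rotation vector about the tool's x, y, z in degrees, then the shift along the tool's x, y, z in mm, then the opening, from 0 (shut) to 1 (fully open). A call has 1 to 8 rows; each row shifts and turns the commanded pose from where the row before left it, along the tool's axes as they then stand; what a row does not reach is not made up. A row lasts 1/8 s, in which the tool goes at most 62.5 mm and 10.7 degrees, less where a joint would pass 70% of its speed; a pose out of reach is approached as far as the arm can. A call is refused whole if a number of a shift passes 62.5 or a number of a turn 10.7, either way. A call with a gripper value outside its range is refused whole. The fingers move at their own pace and stop on an object; "newtons" is the grip in N (left out, the last holds). Time passes only in rows, so rows that do not move let the fingers close. It gives the time, the measured TCP pose, the force, the opening and the grip force at its end, in the units of the state.
- state(): the state, without advancing time (a new reading comes with each control period).
- capture(name): name is "scene" or "top" or "wrist"; returns the picture (384x512x3 uint8, red, green, blue); there is no depth.
- camera_model(name): a dict with "fx", "fy", "cx", "cy" (pixels), "R" (3x3) and "t" (3): a world point X has camera coordinates R X + t. Camera axes: x right, y down, z forward; pixel columns grow to the right and rows downward; lengths in m; the calibration is good to about 2 mm. A picture is of the moment at which its call begins: read the wrist's pose just before it. camera_model takes no time and is no camera call; for the wrist camera it gives the pose at the moment of the call.
- job_done(): hands the job in; it is judged then, once.
The state is a dict: "time": time; "qpos": joint angles; "qd": joint speeds; "joint_efforts": joint torques, N m; "eef_pos": TCP position; "orientation": TCP orientation; "ft_force": force on the tool from outside, world axes, zero at the start; "wrist_torque": the same for the moment, N m; "finger_gap": finger opening in m; "grasp_force": force on a finger pad.
Only numpy, scipy, OpenCV 4.12 (cv2) and the standard library are available. Lean on these libraries where they do the work, as an engineer would, in place of code of your own. Each camera call takes 0.05 s, during which the arm holds its last target. There are 200 camera calls.

TASK

One of the two blue bearing housings on the drive shaft still lacks its cap. Pull the top drawer of the red parts cabinet out to its stop, take the blue cap from it and set it on the open housing, on both dowels, until the joint faces meet all round. Keep hold of it and finish while still pressing it down firmly, with about 20 N besides its own weight, so that the bolts can be put in; leave the spare bearing in the drawer and the other things on the bench where they are.

Things in the scene. Friction and masses are not known exactly. Their poses are not given: they have to be found in the camera images.
- drawer (a joint): top drawer of the red steel parts cabinet: 0 shut, 0.18 m fully out against its stop; starts shut or up to 20 mm ajar. About 3 N of friction plus 8 N per m/s; stays where it is left. Inside 226 (x) x 310 (y) mm, walls 5 mm thick, 47 mm high above the drawer floor.
- drawer_handle (a point): middle of the top drawer's handle, a level steel bar 12 mm thick, 110 mm long along y, 45 mm in front of the grey drawer front (39 mm free behind the bar), 123 mm above the bench, 27 mm below the top of the cabinet (270 deep x 340 wide x 150 mm high, fixed). Own x points into the cabinet, z up: the drawer pulls out along -x. Moves with the drawer.
- drawer_floor (a point): point on the top drawer's inner floor, 83 mm above the bench, midway between its side walls and 60 mm behind its inner front wall. Axes as the handle's; moves with the drawer. With the drawer fully out the cabinet's front is at x +115 mm from it.
- cap: blue cast-iron cap, 0.68 to 0.92 kg, lying joint face down in the front half of the drawer. 122 mm long (x), 52 wide (y), 42 high. Half barrel, radius 36 mm, between two flanges 14 mm thick (|x| 31 to 61). Origin: middle of the joint face (underside), z up, y along the shaft axis. The same after half a turn about z: either way round fits.
- cap_crown (a point): middle of the cap's flat crown, 42 mm above its joint face; crown 24 (x) x 52 mm (y), with a brass plug 4 mm high on it. Below it the cap's two flat end faces, 52 mm apart along y, can be gripped across y; from the joint face up to 16 mm a half-round shaft opening (radius 16 mm) is cut into them. Axes as the cap's.
- cap_hole (a point): middle of one of the cap's two dowel holes, on its joint face at (-46, -16) mm from the cap's origin; the other is at (+46, +16). Both are 9.2 mm wide and go straight through the flanges. The plain bolt holes, 10 mm wide, are at (+46, 0) and (-46, 0). Axes as the cap's.
- seat (a point): open blue housing, fixed on a dark sole plate: middle of its joint face, 57 mm above the bench, z up, y along the shaft. Seated, the cap's origin and axes coincide with it (or half a turn about z). Its bearing (52 mm across, 15 wide) and 25 mm shaft stand 26 and 12.5 mm above the joint face: fingertips beside the cap must stay over 13 mm above it.
- dowel (a point): tip of one of the open housing's two upright bright dowels, 12 mm above the joint face at (+46, +16) mm from the seat; the other is at (-46, -16). 8 mm thick, the upper 5 mm tapering to 3.6 mm. Axes as the seat's.
- pulley (a point): middle of the dark pulley on the shaft, 86 mm across, 24 mm wide, at y -125 mm from the seat; beyond it, at y -220 mm, stands the second housing, already finished (top 46 mm above the shaft's axis). To +y the shaft ends 65 mm from the seat. Axes as the seat's.
- bearing: spare bearing with an orange seal, 52 mm across x 15 mm thick, lying in the left (+y) part of the drawer; to be left in the drawer. Origin: centre of its underside.
- wrench: steel combination wrench 180 mm long, 8 mm thick, lying on the bench left of the robot's front; bystander. Origin: middle of its underside, x along it.
- tube: offcut of dark steel tube, 48 mm across, 55 mm high, standing on the bench close in front of the robot; bystander. Origin: centre of its underside.
- can: can with a yellow label, 70 mm across, 85 mm high, standing on the bench beyond the housing; bystander. Origin: centre of its underside.

How it is judged:
On the way, in this order (a step that is already met when the one before it is completed fails the run):
1. the top drawer is pulled out to its stop (value of joint drawer above 0.175 m), for 0.2 s.
2. the cap sits on both dowels with its joint face down on the housing (z of cap in the frame of seat below 0.002 m and horizontal distance between cap and seat below 0.003 m and angle between the x axis of cap and the x axis of seat, either way round below 0.04 rad and angle between cap's own z axis and vertical below 0.03 rad), for 0.2 s.
At the end, for the whole second after the job is handed in: The cap is home on the open housing: within 2 mm in height, 3 mm sideways, 0.04 rad of turn and 0.03 rad of tilt of the seat. The fingers still hold it and it bears on the housing with over 16 N in all (it weighs 7 to 9 N). The spare bearing lies in the drawer (all of step 2 and z of cap in the frame of seat above -0.003 m and contact force between cap and housing above 16 N and contact force between the fingers and cap above 4 N and z of bearing in the frame of drawer_floor below 0.02 m and horizontal distance between bearing and drawer_floor below 0.2 m); the arm keeps its last pose, push and grip.
It fails at once if the wrench, the tube or the can is moved by more than 30 mm (distance of any of wrench, tube, can from where it was at the start of the episode above 0.03 m).
It fails at once if the spare bearing is lifted out of the drawer (z of bearing in the frame of drawer_floor above 0.03 m).
It also fails if it takes over 64 s, if anything falls off the work surface, if the arm or the gripper's body presses on something with over 40 N, if the wrist force passes 120 N, or if a joint passes its speed limit or range.

## Working session

There is one attempt and no reset: what is moved stays moved. The work goes in short steps, Python scripts to look and compute and a tool call to move; the robot and the scene stay as the last step left them, time stands still between calls to the robot, and variables do not carry over. Pictures are saved under pics/ and viewed, at most 10 in all, crops included, and the job is handed in when it is done.

Besides the shell and the picture viewer there is one more tool, called after "Call:" as name([rows], argument=value, ...), one row to a line, values as JSON. drive_tool: Moves the arm, as the interface text tells. Its arguments: {"type":"object","properties":{"moves":{"type":"array","items":{"type":"array","items":{"type":"number"}}},"newtons":{"type":"number"}},"required":["moves"]}

```bash
mkdir -p pics
python3 - <<'E'
from cell import *
import cv2
for n in("scene","top"):
    im=capture(n); cv2.imwrite(f"pics/{n}0.png",im[:,:,::-1]); m=camera_model(n)
    print(n,m)
s=state(); print(s)
E
```

```text
scene {'fx': 422.7051564961076, 'fy': 422.7051564961076, 'cx': 256.13940677333574, 'cy': 193.0773170817618, 'R': array([[-0.52865298,  0.84868357,  0.01619326],
       [ 0.64413775,  0.41351769, -0.643498  ],
       [-0.55282237, -0.32975645, -0.76527649]]), 't': array([ 0.34903317, -0.25938214,  1.51142827])}
top {'fx': 353.71816304560485, 'fy': 353.71816304560485, 'cx': 257.7205040379619, 'cy': 190.15973243997135, 'R': array([[-0.00903318, -0.99991823,  0.00905148],
       [-0.98833141,  0.00755137, -0.15213153],
       [ 0.15205074, -0.0103201 , -0.98831881]]), 't': array([-0.05841958,  0.54723873,  1.21140491])}
{'time': 0.1, 'qpos': array([ 1.18083202e+00,  3.26862968e-01, -1.93500959e-01,  1.05202962e+00,
        1.20476118e-06,  1.43658880e+00]), 'qd': array([-0.00092612, -0.00156936,  0.00301848, -0.0014697 ,  0.00030339,
        0.0002356 ]), 'joint_efforts': array([ 1.52482251e-03, -4.44237328e+01,  2.63038552e+01,  7.78440619e-03,
       -2.21335125e-05,  8.31431265e-06]), 'eef_pos': array([0.1389223 , 0.53160561, 0.23057738]), 'orientation': array([ 1.27530108e-01,  9.91834378e-01, -7.71182073e-04, -2.07498142e-04]), 'ft_force': array([ 0.63949084,  0.37627653, -0.815493  ]), 'wrist_torque': array([ 0.02723565, -0.00315998, -0.03833833]), 'grasp_force': 0.0, 'finger_gap': 0.08583831184030145}
```

Run:
```python
import cv2,numpy as np
a=cv2.imread("pics/scene0.png");b=cv2.imread("pics/top0.png")
cv2.imwrite("pics/both.png",cv2.resize(np.vstack([a,b]),(448,600)) if 0 else np.hstack([cv2.resize(a,(400,300)),cv2.resize(b,(400,300))]))
```

```text
(no output)
```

View pics/scene0.png

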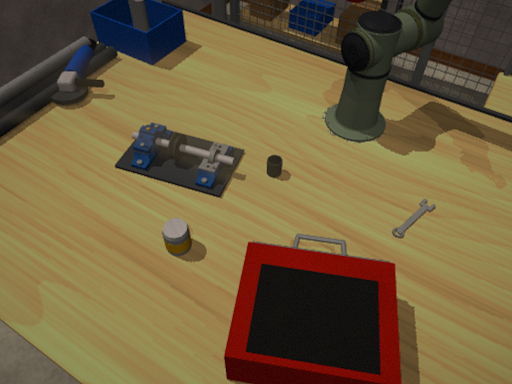

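View pics/top0.png

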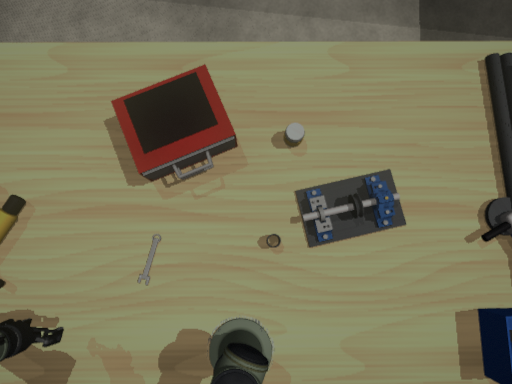

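The scene view shows the red cabinet with its handle (bar about (297,238)–(346,243)). In the top view, the handle bar runs (176,178)–(213,165), the open housing is near (320,215), the tube at (274,241), the can at (295,133) and the wrench at (149,260).

```bash
cat > h.py <<'E'
import numpy as np, cv2
from scipy.spatial.transform import Rotation as Rot
from cell import *
def ray(m,p):
    d=np.array([(p[0]-m["cx"])/m["fx"],(p[1]-m["cy"])/m["fy"],1.]); R=np.array(m["R"]); 
    return -R.T@m["t"], R.T@d
def plane(m,p,z):
    c,d=ray(m,p); return c+d*(z-c[2])/d[2]
def tri(*mp):
    A=np.zeros((3,3));b=np.zeros(3)
    for m,p in mp:
        c,d=ray(m,p); d/=np.linalg.norm(d); P=np.eye(3)-np.outer(d,d); A+=P;b+=P@c
    X=np.linalg.solve(A,b); 
    return X,[float(np.linalg.norm(np.cross(X-ray(m,p)[0],ray(m,p)[1]/np.linalg.norm(ray(m,p)[1])))) for m,p in mp]
def proj(m,X):
    c=np.array(m["R"])@X+m["t"]; return m["fx"]*c[0]/c[2]+m["cx"],m["fy"]*c[1]/c[2]+m["cy"]
def totool(X,yaw=None,tilt=None):
    """shift to world point X in tool axes, mm"""
    s=state(); R=Rot.from_quat(s["orientation"]); return R.inv().apply(np.array(X)-s["eef_pos"])*1e3
E
python3 - <<'E'
from h import *
np.set_printoptions(precision=4,suppress=True)
a=cv2.imread("pics/scene0.png");b=cv2.imread("pics/top0.png")
ms,mt=camera_model("scene"),camera_model("top")
print("handle",tri((ms,(297,238)),(mt,(213,165))),tri((ms,(346,243)),(mt,(176,178))))
# cabinet top face in top view
hsv=cv2.cvtColor(b,cv2.COLOR_BGR2HSV)
red=((hsv[...,0]<8)|(hsv[...,0]>172))&(hsv[...,1]>180)&(hsv[...,2]>60)
c=max(cv2.findContours(red.astype(np.uint8),0,2)[0],key=cv2.contourArea)
q=cv2.approxPolyDP(c,6,True)[:,0]; print(q)
for p in q: print(plane(mt,p,.15))
for n,p in dict(tube=(274,239),can=(295,130),seat=(320,215),wr=(150,260)).items(): print(n,plane(mt,p,.05))
m=camera_model("wrist"); s=state(); R=Rot.from_quat(s["orientation"]).as_matrix()
print("cam in tool",R.T@(-m["R"].T@m["t"]-s["eef_pos"]),"\n",R.T@m["R"].T,m["fx"],m["cx"],m["cy"])
print(R)
E
```

```text
handle (array([0.6233, 0.0916, 0.106 ]), [0.0030902718535090346, 0.0030902718535091253]) (array([0.5785, 0.2077, 0.1199]), [0.0021298746651339283, 0.0021298746651339873])
[[200  68]
 [218 121]
 [144 154]
 [122 100]
 [115 105]
 [139 171]
 [233 134]]
[0.9533 0.1313 0.15  ]
[0.7643 0.0684 0.15  ]
[0.6529 0.3098 0.15  ]
[0.8397 0.3908 0.15  ]
[0.8222 0.4132 0.15  ]
[0.5961 0.3237 0.15  ]
[0.7191 0.0184 0.15  ]
tube [ 0.3746 -0.1175  0.05  ]
can [ 0.7648 -0.1998  0.05  ]
seat [ 0.4562 -0.2794  0.05  ]
wr [0.3075 0.3064 0.05  ]
cam in tool [ 0.0811 -0.0007 -0.1424] 
 [[-0.0009 -0.9503 -0.3113]
 [ 1.     -0.0008 -0.0003]
 [ 0.     -0.3113  0.9503]] 285.26673000332835 258.0390444381515 195.68648180385446
[[-0.9675  0.253  -0.0006]
 [ 0.253   0.9675 -0.0015]
 [ 0.0002 -0.0016 -1.    ]]
```

Call:
drive_tool([
  [0,0,10.6,0,0,0,0.5],
  [0,0,10.6,0,0,0,0.5],
  [0,0,10.6,0,0,0,0.5],
  [0,0,10.6,0,0,0,0.5],
  [0,0,10.6,0,0,0,0.5],
  [0,0,0,-45,24,-2,0.5],
  [0,0,0,-45,24,-2,0.5],
  [0,0,0,-45,24,-2,0.5],
])

```text
time: 1.1
eef_pos: [0.2578, 0.4335, 0.237]
orientation: [0.556, 0.831, -0.0, 0.0]
ft_force: [0.6, -0.2, -0.3]
finger_gap: 0.0429
grasp_force: 0.0
```

Call:
drive_tool([
  [0,0,0,-45,24,-2,0.5],
  [0,0,0,-45,24,-2,0.5],
  [0,0,0,-45,24,-2,0.5],
  [0,0,0,-45,24,-2,0.5],
  [0,0,0,-45,24,-2,0.5],
  [0,0,0,-45,24,-2,0.5],
  [0,0,0,-45,24,-2,0.5],
  [0,0,0,0,0,0,0.5],
])

```text
time: 2.1
eef_pos: [0.5345, 0.2047, 0.2506]
orientation: [0.559, 0.829, -0.0, 0.0]
ft_force: [-0.5, 0.7, -0.1]
finger_gap: 0.0428
grasp_force: 0.0
```

Run:
```python
from h import *
np.set_printoptions(precision=4,suppress=True)
m=camera_model("wrist");im=capture("wrist");cv2.imwrite("pics/w1.png",im[:,:,::-1]);np.save("w1.npy",m)
s=state();print(s["time"],s["eef_pos"],s["qpos"]);print(Rot.from_quat(s["orientation"]).as_matrix())
```

```text
2.15 [0.5328 0.206  0.2505] [ 0.2395  0.3552 -0.1006  1.1163  0.0003  1.4231]
[[-0.3776  0.926  -0.0013]
 [ 0.926   0.3776 -0.0001]
 [ 0.0004 -0.0013 -1.    ]]
```

View pics/w1.png

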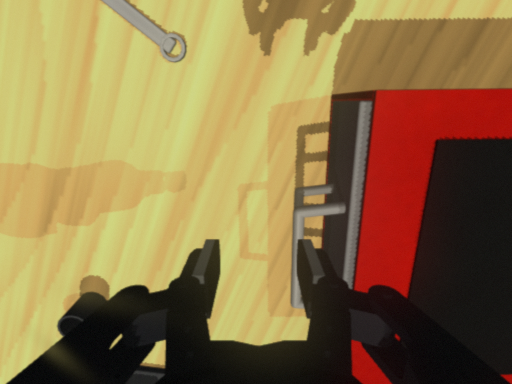

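The wrist view shows the handle bar as a grey strip from (299,208) to (296,305), with the open fingers left of it. Next I take a second viewpoint.

Call:
drive_tool([
  [0,0,0,-30,28,0,0.5],
  [0,0,0,-30,28,0,0.5],
  [0,0,0,0,0,0,0.5],
  [0,0,0,0,0,0,0.5],
])

```text
time: 2.65
eef_pos: [0.6054, 0.1739, 0.2508]
orientation: [0.556, 0.831, -0.0, -0.001]
ft_force: [-0.6, -0.1, 0.2]
finger_gap: 0.0427
grasp_force: 0.0
```

Run:
```python
from h import *
np.set_printoptions(precision=4,suppress=True)
m=camera_model("wrist");im=capture("wrist");cv2.imwrite("pics/w2.png",im[:,:,::-1]);np.save("w2.npy",m)
s=state();print(s["time"],s["eef_pos"],s["qpos"]);print(proj(m,np.array([.58,.2077,.123])),proj(m,np.array([.62,.10,.123])))
```

```text
2.7 [0.6053 0.174  0.2511] [0.1626 0.4677 0.0724 1.177  0.0004 1.3419]
(np.float64(248.6016594007336), np.float64(146.04000286752844)) (np.float64(245.96978863721068), np.float64(254.03163638485705))
```

View pics/w2.png

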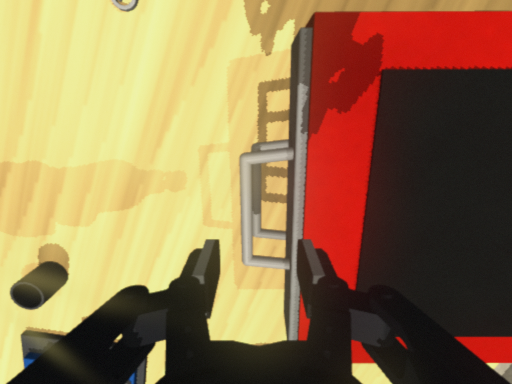

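The second view shows the whole bar, with its corners at (246,155) and (248,265), mid (247,210).

Run:
```python
from h import *
np.set_printoptions(precision=4,suppress=True)
m1=np.load("w1.npy",allow_pickle=True).item();m2=np.load("w2.npy",allow_pickle=True).item()
for f in("w1","w2"):
    g=cv2.cvtColor(cv2.imread(f"pics/{f}.png"),cv2.COLOR_BGR2HSV)
    for r in (170,200,230,250,270,290): print(f,r,[(c,int(g[r,c,1])) for c in range(238 if f=="w2" else 286,262 if f=="w2" else 312,2)])
print(tri((m1,(297,206)),(m2,(245,154))))
E=[plane(m2,p,.123) for p in((246,154),(248,266))];print(E,np.linalg.norm(E[0]-E[1]),(E[0]+E[1])/2)
d=E[0]-E[1];print(np.degrees(np.arctan2(d[1],d[0]))-90)
print(plane(m2,(315,13),.15),plane(m2,(305,360),.15))
print(totool((E[0]+E[1])/2))
```

```text
w1 170 [(286, 128), (288, 132), (290, 136), (292, 138), (294, 137), (296, 138), (298, 139), (300, 139), (302, 137), (304, 136), (306, 133), (308, 133), (310, 136)]
w1 200 [(286, 129), (288, 133), (290, 131), (292, 131), (294, 116), (296, 70), (298, 70), (300, 67), (302, 83), (304, 134), (306, 136), (308, 134), (310, 138)]
w1 230 [(286, 135), (288, 136), (290, 138), (292, 116), (294, 40), (296, 35), (298, 29), (300, 32), (302, 38), (304, 107), (306, 140), (308, 135), (310, 137)]
w1 250 [(286, 136), (288, 135), (290, 134), (292, 81), (294, 37), (296, 35), (298, 118), (300, 115), (302, 115), (304, 103), (306, 58), (308, 61), (310, 60)]
w1 270 [(286, 135), (288, 136), (290, 133), (292, 57), (294, 35), (296, 37), (298, 133), (300, 122), (302, 119), (304, 130), (306, 116), (308, 113), (310, 110)]
w1 290 [(286, 134), (288, 130), (290, 121), (292, 40), (294, 31), (296, 28), (298, 31), (300, 45), (302, 116), (304, 103), (306, 119), (308, 109), (310, 104)]
w2 170 [(238, 122), (240, 65), (242, 44), (244, 36), (246, 38), (248, 42), (250, 50), (252, 76), (254, 69), (256, 66), (258, 68), (260, 86)
[... 316 characters left out ...]
, (242, 51), (244, 31), (246, 25), (248, 29), (250, 32), (252, 91), (254, 124), (256, 121), (258, 114), (260, 119)]
w2 270 [(238, 123), (240, 123), (242, 126), (244, 126), (246, 127), (248, 120), (250, 116), (252, 116), (254, 119), (256, 121), (258, 122), (260, 124)]
w2 290 [(238, 112), (240, 101), (242, 96), (244, 96), (246, 98), (248, 96), (250, 103), (252, 108), (254, 117), (256, 119), (258, 105), (260, 99)]
(array([0.5799, 0.1974, 0.1113]), [0.00012172677582440286, 0.00012172677582431879])
[array([0.5805, 0.1998, 0.123 ]), array([0.6274, 0.0872, 0.123 ])] 0.1219059947454432 [0.604  0.1435 0.123 ]
22.63388724879934
[0.5885 0.3216 0.15  ] [0.7243 0.0169 0.15  ]
[-27.7679 -12.6709 128.0776]
```

Call:
drive_tool([
  [0,0,0,-28,-13,0,0.5],
  [0,0,0,0,0,40,0.5],
  [0,0,0,0,0,40,0.5],
  [0,0,0,0,0,40,0.5],
  [0,0,0,0,0,25,0.5],
  [0,0,0,0,0,0,0.5],
], newtons=50)

```text
time: 3.45
eef_pos: [0.6026, 0.1429, 0.1046]
orientation: [0.556, 0.831, -0.001, -0.002]
ft_force: [-0.5, -0.1, 0.1]
finger_gap: 0.0426
grasp_force: 0.0
```

Call:
drive_tool([
  [0,0,0,0,0,0,0],
  [0,0,0,0,0,0,0],
  [0,0,0,0,0,0,0],
  [0,0,0,0,0,0,0],
], newtons=50)

```text
time: 3.95
eef_pos: [0.6061, 0.1426, 0.1082]
orientation: [0.557, 0.831, 0.001, 0.001]
ft_force: [-1.6, 1.0, 6.5]
finger_gap: 0.0099
grasp_force: 48.9
```

Call:
drive_tool([
  [0,0,0,0,-10,0,0],
  [0,0,0,0,-20,0,0],
  [0,0,0,0,-30,0,0],
  [0,0,0,0,-30,0,0],
  [0,0,0,0,-30,0,0],
  [0,0,0,0,-20,0,0],
  [0,0,0,0,-12,0,0],
  [0,0,0,0,-5,0,0],
])

```text
time: 4.95
eef_pos: [0.4618, 0.0823, 0.1082]
orientation: [0.557, 0.831, 0.002, 0.002]
ft_force: [3.1, 2.2, 6.4]
finger_gap: 0.0101
grasp_force: 50.7
```

Call:
drive_tool([
  [0,0,0,0,-4,0,0],
  [0,0,0,0,-4,0,0],
  [0,0,0,0,-4,0,0],
  [0,0,0,0,-4,0,0],
  [0,0,0,0,0,0,0],
])

```text
time: 5.58
eef_pos: [0.4477, 0.0764, 0.1082]
orientation: [0.557, 0.831, 0.002, 0.002]
ft_force: [0.3, 1.9, 8.4]
finger_gap: 0.0099
grasp_force: 51.0
```

Call:
drive_tool([
  [0,0,0,0,-3,0,0],
  [0,0,0,0,-3,0,0],
  [0,0,0,0,-2,0,0],
  [0,0,0,0,0,0,0],
])

```text
time: 6.08
eef_pos: [0.4477, 0.0764, 0.1083]
orientation: [0.556, 0.831, 0.009, 0.005]
ft_force: [22.8, 12.3, -17.6]
finger_gap: 0.0101
grasp_force: 48.8
```

Call:
drive_tool([
  [0,0,0,0,6,0,0],
  [0,0,0,0,0,0,0.5],
  [0,0,0,0,0,0,0.5],
  [0,0,0,0,0,0,0.5],
])

```text
time: 6.58
eef_pos: [0.4429, 0.0754, 0.1061]
orientation: [0.557, 0.831, -0.0, -0.0]
ft_force: [0.7, -0.4, 0.5]
finger_gap: 0.0426
grasp_force: 0.0
```

Call:
drive_tool([
  [0,0,0,0,0,-50,0.5],
  [0,0,0,0,0,-50,0.5],
  [0,0,0,0,0,-50,0.5],
  [0,0,0,0,50,-20,0.5],
  [0,0,0,0,40,-20,0.6],
  [0,0,0,0,0,0,1],
  [0,0,0,0,0,0,1],
])

```text
time: 7.45
eef_pos: [0.5255, 0.1095, 0.2952]
orientation: [0.557, 0.831, -0.001, -0.001]
ft_force: [-1.3, -0.9, -0.2]
finger_gap: 0.0843
grasp_force: 0.0
```

Run:
```python
from h import *
np.set_printoptions(precision=4,suppress=True)
m=camera_model("wrist");im=capture("wrist");cv2.imwrite("pics/w3.png",im[:,:,::-1]);np.save("w3.npy",m)
s=state();print(s["time"],s["eef_pos"],s["qpos"])
```

```text
7.5 [0.5252 0.1094 0.2952] [ 0.0678  0.269  -0.1074  1.1971 -0.0002  1.249 ]
```

View pics/w3.png

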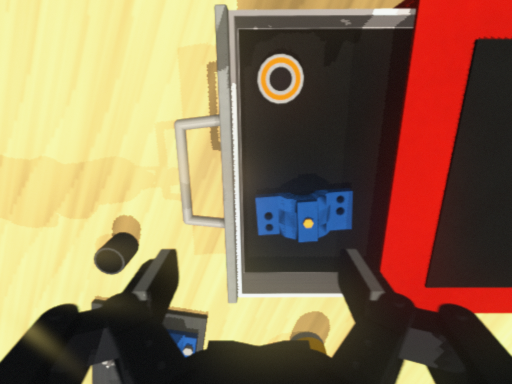

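The view shows the drawer open, bearing at (281,78), cap with its brass plug at (308,224), left flange around (270,214), right flange around (341,210).

```bash
cat >> h.py <<'E'
def blobs(im,lo,hi,amin=20):
    k=cv2.inRange(cv2.cvtColor(im,cv2.COLOR_RGB2HSV),lo,hi)
    n,_,st,ce=cv2.connectedComponentsWithStats(k)
    return k,[(int(st[i,4]),ce[i].round(1).tolist(),st[i,:4].tolist()) for i in range(1,n) if st[i,4]>=amin]
E
python3 - <<'E'
from h import *
np.set_printoptions(precision=4,suppress=True)
m=np.load("w3.npy",allow_pickle=True).item();im=cv2.imread("pics/w3.png")[:,:,::-1].copy()
print(blobs(im,(15,120,90),(35,255,255),15)[1][-8:])
print(blobs(im,(100,120,50),(125,255,255),60)[1])
p=plane(m,(308,224),.129);print("plug",p)
a=plane(m,(270,214),.097);b=plane(m,(341,210),.097);print(a,b,np.degrees(np.arctan2(*(b-a)[1::-1])))
print("tool",totool(p))
print("floor c", plane(m,(241,100),.083))
E
```

```text
[(61, [307.8, 222.7], [304, 219, 9, 9]), (16, [174.8, 251.8], [172, 248, 5, 11]), (58, [100.6, 298.1], [92, 296, 19, 6]), (138, [187.4, 310.4], [168, 306, 40, 9]), (1042, [316.1, 329.9], [285, 311, 71, 47]), (38, [492.5, 313.0], [474, 313, 38, 2]), (141, [32.5, 333.6], [20, 326, 22, 15]), (17, [272.0, 342.6], [266, 341, 12, 4])]
[(4062, [304.9, 213.6], [255, 188, 98, 55]), (365, [182.9, 340.6], [168, 330, 29, 28])]
plug [0.5993 0.0793 0.129 ]
[0.5591 0.0626 0.097 ] [0.6408 0.1022 0.097 ] 25.82447492958437
tool [-56.082   57.596  166.0477]
floor c [0.4737 0.1776 0.083 ]
```

Call:
drive_tool([
  [0,0,0,-38,38,0,1],
  [0,0,-10.4,-18,18,0,1],
  [0,0,-10.4,0,0,5,1],
  [0,0,-10.4,0,0,5,1],
  [0,0,-10.4,0,0,5,1],
  [0,0,-10.4,0,0,5,1],
  [0,0,-10.4,0,0,5,1],
  [0,0,-10.4,0,0,5,1],
])

```text
time: 8.5
eef_pos: [0.5982, 0.0788, 0.2655]
orientation: [-0.048, 0.999, -0.0, -0.001]
ft_force: [-1.0, 0.2, -0.3]
finger_gap: 0.0856
grasp_force: 0.0
```

Call:
drive_tool([
  [0,0,-10.4,0,0,5,1],
  [0,0,-10.4,0,0,5,1],
  [0,0,0,0,0,0,1],
  [0,0,0,0,0,0,1],
])

```text
time: 9.0
eef_pos: [0.5993, 0.0791, 0.2563]
orientation: [-0.223, 0.975, 0.0, -0.0]
ft_force: [-0.3, 0.1, 0.0]
finger_gap: 0.0849
grasp_force: 0.0
```

Run:
```python
from h import *
np.set_printoptions(precision=4,suppress=True)
m=camera_model("wrist");im=capture("wrist");cv2.imwrite("pics/w4.png",im[:,:,::-1]);np.save("w4.npy",m)
s=state();print(s["time"],s["eef_pos"],s["qpos"])
R=Rot.from_quat(s["orientation"]).as_matrix();print(np.degrees(np.arctan2(R[1,1],R[0,1])))
```

```text
9.05 [0.5995 0.0791 0.2564] [ 0.0092  0.4153  0.0044  1.16   -0.0001 -0.4414]
115.81467751815141
```

View pics/w4.png

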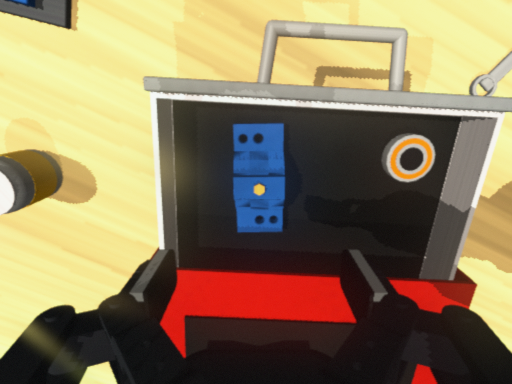

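The cap is aligned with the image: plug at (259,189), dowel holes near (242,139) and (273,219), bolt holes near (258,139) and (258,220).

Run:
```python
from h import *
np.set_printoptions(precision=4,suppress=True)
M={};P={}
for f in("w3","w4"):
    m=np.load(f+".npy",allow_pickle=True).item();im=cv2.imread(f"pics/{f}.png")[:,:,::-1].copy();M[f]=m
    k,b=blobs(im,(98,110,40),(130,255,255),500);k=(k>0).astype(np.uint8)
    lab=cv2.connectedComponents(k)[1]; x,y=map(int,b[0][1])
    c=max(cv2.findContours(k,0,1)[0],key=cv2.contourArea); print(f,cv2.minAreaRect(c))
    msk=np.zeros_like(k);cv2.drawContours(msk,[c],-1,1,-1)
    x0,y0,w,h=cv2.boundingRect(c);v=cv2.cvtColor(im,cv2.COLOR_RGB2HSV)[...,2]
    hol=((v<60)&(msk>0)&(cv2.erode(msk,np.ones((5,5)))>0)).astype(np.uint8)
    n,_,st,ce=cv2.connectedComponentsWithStats(hol)
    print([(ce[i].round(1).tolist(),int(st[i,4])) for i in range(1,n) if st[i,4]>8])
    pl=[q for q in blobs(im,(15,100,80),(35,255,255),15)[1] if x0<q[1][0]<x0+w and y0<q[1][1]<y0+h];print(pl);P[f]=pl[0][1]
print(tri((M["w3"],P["w3"]),(M["w4"],P["w4"])), plane(M["w4"],P["w4"],.128))
```

```text
w3 ((305.0364990234375, 216.1287078857422), (51.7337646484375, 97.59107208251953), 85.48600769042969)
[([339.9, 198.3], 16), ([339.6, 209.6], 17), ([268.0, 214.2], 13)]
[(67, [307.8, 222.9], [303, 219, 10, 9])]
w4 ((261.5, 177.5), (109.0, 59.0), 90.0)
[([242.8, 138.0], 41), ([257.7, 137.8], 46), ([285.8, 176.2], 16), ([258.9, 217.9], 16), ([272.6, 217.8], 12)]
[(95, [258.9, 188.9], [254, 184, 11, 11])]
(array([0.599 , 0.0801, 0.1278]), [7.51246648224841e-05, 7.512466482253418e-05]) [0.599  0.0801 0.128 ]
```

Call:
drive_tool([
  [0,0,-0.9,0,1,40,1],
  [0,0,0,0,0,40,1],
  [0,0,0,0,0,40,1],
  [0,0,0,0,0,25,1],
  [0,0,0,0,0,16,1],
  [0,0,0,0,0,0,1],
])

```text
time: 9.8
eef_pos: [0.5988, 0.0802, 0.0945]
orientation: [-0.232, 0.973, 0.0, -0.001]
ft_force: [-0.8, -0.4, 0.5]
finger_gap: 0.0854
grasp_force: 0.0
```

Call:
drive_tool([
  [0,0,0,0,0,0,0.4],
  [0,0,0,0,0,0,0.4],
  [0,0,0,0,0,0,0.4],
  [0,0,0,0,0,0,0.4],
], newtons=100)

```text
time: 10.3
eef_pos: [0.6007, 0.0805, 0.0971]
orientation: [-0.232, 0.973, -0.0, 0.002]
ft_force: [-0.5, 1.2, 6.1]
finger_gap: 0.0503
grasp_force: 107.1
```

Run:
```python
from h import *
np.set_printoptions(precision=4,suppress=True)
ms,mt=camera_model("scene"),camera_model("top")
for n in("scene","top"):
    im=capture(n);cv2.imwrite(f"pics/{n}1.png",im[:,:,::-1])
m=mt
# seat rough from top: end features
for n,p in dict(sA=(303,217),sB=(400,197)).items(): print(n,plane(mt,p,.057))
m=camera_model("wrist");im=capture("wrist");cv2.imwrite("pics/w5.png",im[:,:,::-1]);np.save("w5.npy",m)
s=state();print(s["eef_pos"],s["qpos"],s["ft_force"],s["wrist_torque"],s["grasp_force"])
R=Rot.from_quat(s["orientation"]).as_matrix();print(R)
```

```text
sA [ 0.4492 -0.2189  0.057 ]
sB [ 0.5164 -0.5611  0.057 ]
[0.6007 0.0805 0.0971] [ 0.0111  0.5403 -0.2232  0.8042  0.0007 -0.4574] [-1.0183  0.9957  4.283 ] [ 0.2495  0.2072 -0.0801] 107.09597872104496
[[-0.8923 -0.4515  0.0031]
 [-0.4515  0.8923  0.0007]
 [-0.0031 -0.0008 -1.    ]]
```

Call:
drive_tool([
  [0,0,0,0,0,-6,0.4],
  [0,0,0,0,0,-20,0.4],
  [0,0,0,0,0,-40,0.4],
  [0,0,0,0,0,-45,0.4],
  [0,0,0,0,0,-40,0.4],
  [0,0,0,0,0,-20,0.4],
  [0,0,0,0,0,0,0.4],
  [0,0,0,0,0,0,0.4],
])

```text
time: 11.45
eef_pos: [0.5981, 0.0801, 0.2641]
orientation: [-0.232, 0.973, 0.0, -0.002]
ft_force: [-0.7, -0.9, -9.2]
finger_gap: 0.0501
grasp_force: 106.7
```

Call:
drive_tool([
  [0,0,0,15,-20,0,0.4],
  [0,0,0,30,-40,0,0.4],
  [0,0,0,30,-40,0,0.4],
  [0,0,0,30,-40,0,0.4],
  [0,0,0,30,-40,0,0.4],
  [0,0,0,30,-40,0,0.4],
  [0,0,8,30,-40,0,0.4],
  [0,0,7.7,15,-20,0,0.4],
])

```text
time: 12.45
eef_pos: [0.5335, -0.2659, 0.2638]
orientation: [-0.093, 0.996, 0.001, -0.002]
ft_force: [-0.0, 0.9, -8.7]
finger_gap: 0.0504
grasp_force: 106.8
```

Call:
drive_tool([
  [0,0,0,0,0,0,0.4],
  [0,0,0,0,0,0,0.4],
  [0,0,0,0,0,0,0.4],
])

```text
time: 12.82
eef_pos: [0.5351, -0.2624, 0.2656]
orientation: [-0.098, 0.995, 0.001, -0.0]
ft_force: [0.2, -0.1, -8.3]
finger_gap: 0.0504
grasp_force: 106.9
```

Run:
```python
from h import *
np.set_printoptions(precision=4,suppress=True)
m=camera_model("wrist");im=capture("wrist");cv2.imwrite("pics/w6.png",im[:,:,::-1]);np.save("w6.npy",m)
s=state();print(s["eef_pos"],s["qpos"],s["ft_force"],s["wrist_torque"],s["grasp_force"])
R=Rot.from_quat(s["orientation"]).as_matrix();print(R)
```

```text
[ 0.5353 -0.2625  0.2659] [-0.5798  0.395  -0.0023  1.1743  0.0002 -0.7762] [ 0.6273  0.7249 -8.3925] [-0.0049  0.021   0.0408] 106.93068645894527
[[-0.9808 -0.1951 -0.0006]
 [-0.1951  0.9808  0.0006]
 [ 0.0005  0.0007 -1.    ]]
```

View pics/w6.png

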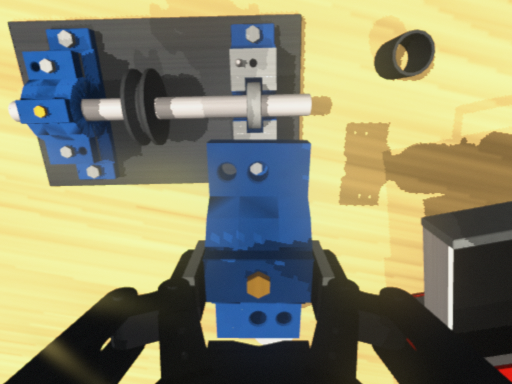

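The cap is well held. In the picture its dowel hole is at (227,170), bolt hole at (257,169); the seat's robot-side dowel is at (239,62) and the bearing at (255,104). The cap hides the far flange, so I take side views.

Call:
drive_tool([
  [0,0,0,0,30,0,0.4],
  [0,0,0,0,40,0,0.4],
  [0,0,0,0,25,0,0.4],
  [0,0,0,0,0,0,0.4],
  [0,0,0,0,0,0,0.4],
  [0,0,0,0,0,0,0.4],
])

```text
time: 13.62
eef_pos: [0.5171, -0.1711, 0.2663]
orientation: [-0.097, 0.995, -0.0, 0.0]
ft_force: [0.4, 0.3, -8.0]
finger_gap: 0.0506
grasp_force: 107.5
```

Run:
```python
from h import *
m=camera_model("wrist");im=capture("wrist");cv2.imwrite("pics/w7.png",im[:,:,::-1]);np.save("w7.npy",m)
```

Call:
drive_tool([
  [0,0,0,0,-45,0,0.4],
  [0,0,0,0,-55,0,0.4],
  [0,0,0,0,-55,0,0.4],
  [0,0,0,0,-30,0,0.4],
  [0,0,0,0,0,0,0.4],
  [0,0,0,0,0,0,0.4],
  [0,0,0,0,0,0,0.4],
])

```text
time: 14.55
eef_pos: [0.5524, -0.3511, 0.2662]
orientation: [-0.097, 0.995, 0.0, -0.0]
ft_force: [-0.4, 0.8, -8.7]
finger_gap: 0.0499
grasp_force: 108.4
```

Run:
```python
from h import *
m=camera_model("wrist");im=capture("wrist");cv2.imwrite("pics/w8.png",im[:,:,::-1]);np.save("w8.npy",m)
s=state();print(s["time"],s["eef_pos"])
a=cv2.imread("pics/w7.png")[0:200,90:220];b=cv2.imread("pics/w8.png")[0:200,300:430]
cv2.imwrite("pics/c78.png",np.hstack([cv2.resize(i,None,fx=3,fy=3,interpolation=cv2.INTER_CUBIC) for i in(a,b)]))
```

```text
14.6 [ 0.55252602 -0.35102922  0.26643819]
```

View pics/c78.png

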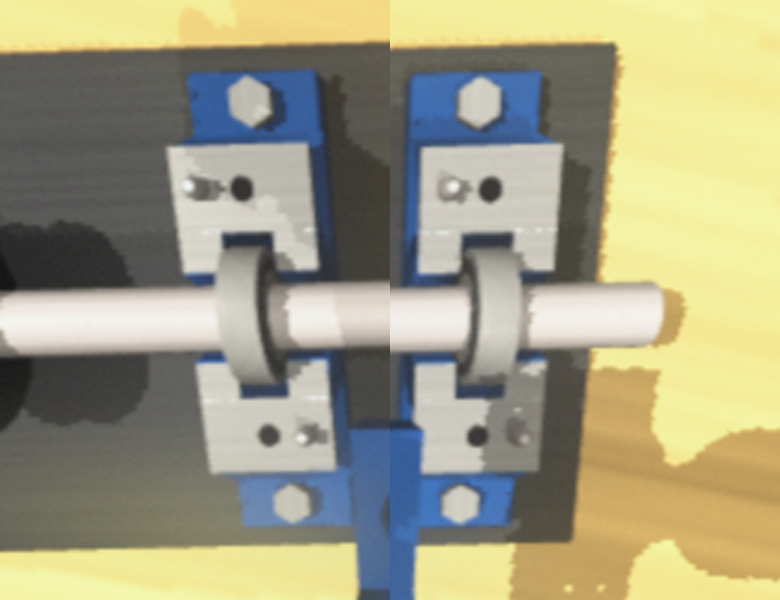

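The crops (3x) show the housing in both side views. Bolt holes are at w7 (171,63) and (180,145), and at w8 (333,63) and (329,145). Dowel tips are near w7 (153,62) and (193,145).

Run:
```python
from h import *
np.set_printoptions(precision=4,suppress=True)
M={f:np.load(f+".npy",allow_pickle=True).item() for f in("w6","w7","w8")}
def hole(f,p,r=7):
    g=cv2.imread(f"pics/{f}.png",0).astype(float);x,y=p;w=g[y-r:y+r+1,x-r:x+r+1]
    t=np.clip(110-w,0,60); 
    yy,xx=np.mgrid[y-r:y+r+1,x-r:x+r+1]; t*=((xx-x)**2+(yy-y)**2<=30)
    return ((xx*t).sum()/t.sum(),(yy*t).sum()/t.sum())
def tip(f,p,r=4):
    g=cv2.imread(f"pics/{f}.png",0).astype(float);x,y=p;w=g[y-r:y+r+1,x-r:x+r+1];print(f,p);print(w.astype(int))
T={"top":{"w7":(171,63),"w8":(333,63)},"bot":{"w7":(180,145),"w8":(329,145)}}
X={}
for k,d in T.items():
    q={f:hole(f,p) for f,p in d.items()};X[k],e=tri(*[(M[f],q[f]) for f in q]);print(k,q,X[k],e,[plane(M[f],q[f],.057) for f in q])
c=(X["top"]+X["bot"])/2;d=X["bot"]-X["top"];print("seat",c,np.linalg.norm(d[:2]),np.degrees(np.arctan2(d[1],d[0])))
# dowel tips
print("tips",tri((M["w7"],(153,62)),(M["w8"],(321.3,62.3))),tri((M["w7"],(193,145)),(M["w8"],(342.5,144))))
ya=np.arctan2(d[1],d[0]);u=np.array([np.cos(ya),np.sin(ya),0]);v=np.array([-u[1],u[0],0])
for s in(1,-1):
    t=c+s*(.046*u+.016*v);t[2]=.069;print(t,[np.round(proj(M[f],t),1) for f in("w7","w8","w6")])
# cap holes in hand w6
g=cv2.imread("pics/w6.png",0)
q={k:hole("w6",p,7) for k,p in dict(d1=(227,170),b2=(258,318),d2=(284,317)).items()};print(q)
```

```text
top {'w7': (np.float64(170.14003759398497), np.float64(62.53007518796993)), 'w8': (np.float64(332.95391211146836), np.float64(62.78456591639871))} [ 0.4148 -0.2923  0.0569] [8.363180157914521e-05, 8.363180157927873e-05] [array([ 0.4148, -0.2923,  0.057 ]), array([ 0.4149, -0.2923,  0.057 ])]
bot {'w7': (np.float64(179.28817451205512), np.float64(144.69690011481057)), 'w8': (np.float64(328.9011065006916), np.float64(144.9972337482711))} [ 0.5045 -0.2722  0.0575] [0.00012363720530856118, 0.00012363720530860807] [array([ 0.5045, -0.2723,  0.057 ]), array([ 0.5047, -0.272 ,  0.057 ])]
seat [ 0.4597 -0.2822  0.0572] 0.09193770973126307 12.63934858318973
tips (array([ 0.4186, -0.3073,  0.0682]), [0.00011675058342770731, 0.0001167505834275751]) (array([ 0.501 , -0.2559,  0.0571]), [0.0006703752938832443, 0.0006703752938833219])
[ 0.5011 -0.2565  0.069 ] [array([190.2, 145.8]), array([344.7, 145.9]), array([268.5, 146. ])]
[ 0.4183 -0.3079  0.069 ] [array([152.2,  61.6]), array([321. ,  61.6]), array([237.8,  61.5])]
{'d1': (np.float64(226.4178047546788), np.float64(170.99140111279718)), 'b2': (np.float64(258.0), np.float64(318.0)), 'd2': (np.float64(283.9996561801616), np.float64(317.002578648788))}
```

Run:
```python
from h import *
np.set_printoptions(precision=2,suppress=True)
im=cv2.imread("pics/w6.png");m=np.load("w6.npy",allow_pickle=True).item()
hsv=cv2.cvtColor(im,cv2.COLOR_BGR2HSV)
blue=((hsv[...,0]>98)&(hsv[...,0]<130)&(hsv[...,1]>110)&(hsv[...,2]>40)).astype(np.uint8)
for (x0,y0,x1,y1) in((214,158,240,184),(244,156,271,183),(246,309,270,330),(272,308,297,328)):
    k=1-blue[y0:y1,x0:x1]
    n,_,st,ce=cv2.connectedComponentsWithStats(k)
    print([(ce[i]+[x0,y0],st[i].tolist()) for i in range(1,n) if st[i,4]>15])
b=blobs(im[:,:,::-1].copy(),(12,100,80),(35,255,255),60)[1]
print([q for q in b if 240<q[1][0]<280 and 260<q[1][1]<310])
# to tool frame: camera in tool fixed
R=np.array([[-.9808,-.1951,-.0006],[-.1951,.9808,.0006],[.0005,.0007,-1]]);t=np.array([.5353,-.2625,.2659])
def tp(p,dz): return R.T@(plane(m,p,t[2]+dz)-t)*1e3
cols={r:np.where(blue[r,180:340])[0]+180 for r in (150,165,190,290)}
print({r:(c.min(),c.max()) for r,c in cols.items()})
print("top edge row",[np.where(blue[130:170,c])[0][0]+130 for c in(215,240,290,300)])
for dz in(-.003,0,.003): print(dz,"d1",tp((226.4,170.5),dz),"edge",tp((255,141),dz),"d2",tp((284.5,317),dz),"b2",tp((258,318),dz),"plug",tp((258,285.5),dz+.032))
```

```text
[(array([226.01, 171.38]), [3, 5, 20, 18, 271])]
[(array([255.92, 168.11]), [5, 6, 14, 14, 141])]
[]
[]
[(434, [258.1, 285.3], [247, 273, 23, 25])]
{150: (np.int64(207), np.int64(309)), 165: (np.int64(208), np.int64(308)), 190: (np.int64(211), np.int64(306)), 290: (np.int64(205), np.int64(311))}
top edge row [np.int64(142), np.int64(142), np.int64(143), np.int64(143)]
-0.003 d1 [ 47.76 -16.51   3.01] edge [62.93 -1.57  3.03] d2 [-45.41  16.32   2.99] b2 [-46.14  -0.16   2.98] plug [  0.48  -0.13 -29.  ]
0 d1 [ 48.45 -16.17   0.01] edge [63.31 -1.54  0.03] d2 [-42.79  15.98  -0.01] b2 [-43.5   -0.16  -0.02] plug [  2.63  -0.13 -32.  ]
0.003 d1 [ 49.15 -15.83  -2.99] edge [63.7  -1.51 -2.97] d2 [-40.17  15.64  -3.01] b2 [-40.87  -0.16  -3.02] plug [  4.77  -0.13 -35.  ]
```

Call:
drive_tool([
  [0,0,-1.4,0,0,0,0.4],
  [0,0,0,25,30,0,0.4],
  [0,0,0,25,30,0,0.4],
  [0,0,0,23,27,0,0.4],
  [0,0,0,0,0,50,0.4],
  [0,0,0,0,0,60,0.4],
  [0,0,0,0,0,40,0.4],
  [0,0,0,0,0,0,0.4],
])

```text
time: 15.6
eef_pos: [0.4601, -0.2806, 0.1138]
orientation: [-0.11, 0.994, 0.002, -0.002]
ft_force: [-0.4, 1.6, -8.5]
finger_gap: 0.0504
grasp_force: 108.7
```

Call:
drive_tool([
  [0,0,0,0,0,0,0.4],
  [0,0,0,0,0,0,0.4],
  [0,0,0,0,0,0,0.4],
])

```text
time: 15.98
eef_pos: [0.4634, -0.2837, 0.118]
orientation: [-0.109, 0.994, -0.001, 0.001]
ft_force: [-0.9, -0.2, -8.6]
finger_gap: 0.0503
grasp_force: 108.8
```

Run:
```python
from h import *
np.set_printoptions(precision=4,suppress=True)
P=[]
for i in range(4):
    m=camera_model("wrist");im=capture("wrist");s=state();P.append(s["eef_pos"])
cv2.imwrite("pics/w9.png",im[:,:,::-1])
R=Rot.from_quat(s["orientation"]).as_matrix();print(s["time"],np.mean(P,0),np.degrees(np.arctan2(R[1,1],R[0,1]))-90,R[:,2])
print(R.T@(np.array([.4618,-.2817,.072])-np.mean(P,0))*1e3)
ya=np.radians(12.64);u=np.array([np.cos(ya),np.sin(ya),0]);v=np.array([-u[1],u[0],0])
for k in(-1,1):
    print(k,[np.round(proj(m,np.array([.4597,-.2822,z])+k*(.046*u+.016*v)),1) for z in(.057,.069)])
print("caphole pred",[np.round(proj(m,np.mean(P,0)+R@np.array([.0021+.046*k,-.016*k,-z])),1) for k,z in((1,0),(1,-.015),(-1,0))])
cv2.imwrite("pics/w9c.png",cv2.resize(im[80:384,130:390,::-1],None,fx=1.9,fy=1.9,interpolation=cv2.INTER_CUBIC))
```

```text
16.175 [ 0.4628 -0.2832  0.1171] 12.544557770632352 [ 0.0005 -0.0004 -1.    ]
[ 0.6669  1.703  45.1292]
-1 [array([237.8, 150.6]), array([236.5, 153.5])]
1 [array([280.1, 264. ]), array([281.2, 272.4])]
caphole pred [array([226.7, 171. ]), array([229.5, 164.8]), array([284.4, 318.2])]
```

View pics/w9c.png

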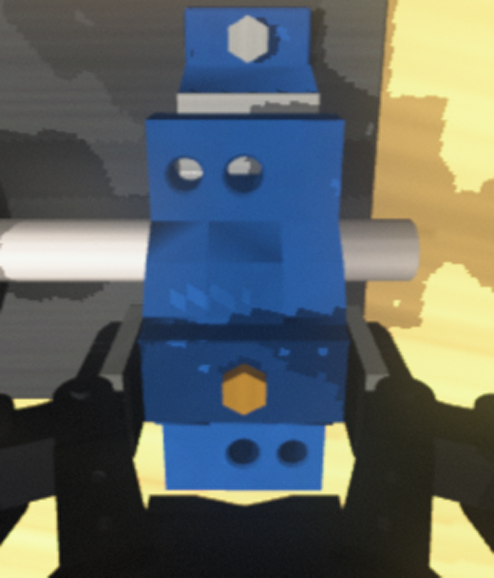

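The cap hovers straight over the housing with its holes around crop (184,173) and (243,173). I correct the small remaining offset and go down.

Call:
drive_tool([
  [0,0,0,0.7,1.7,0,0.4],
  [0,0,0,0,0,12,0.4],
  [0,0,0,0,0,10,0.4],
  [0,0,0,0,0,0,0.4],
  [0,0,0,0,0,0,0.4],
  [0,0,0,0,0,0,0.4],
])

```text
time: 16.92
eef_pos: [0.4616, -0.2816, 0.0946]
orientation: [-0.109, 0.994, -0.0, 0.0]
ft_force: [1.6, -0.6, -9.3]
finger_gap: 0.0502
grasp_force: 108.9
```

Run:
```python
from h import *
np.set_printoptions(precision=4,suppress=True)
P=[]
for i in range(4):
    im=capture("wrist");s=state();P.append(s["eef_pos"])
R=Rot.from_quat(s["orientation"]).as_matrix();print(s["time"],np.mean(P,0),np.degrees(np.arctan2(R[1,1],R[0,1]))-90,R[:,2],s["ft_force"])
print(R.T@(np.array([.4618,-.2817,.072])-np.mean(P,0))*1e3)
```

```text
17.125 [ 0.4615 -0.2815  0.0946] 12.544502890623349 [ 0.0004 -0.0003 -1.    ] [ 0.2672 -0.0138 -8.7905]
[-0.2119 -0.2031 22.5805]
```

Call:
drive_tool([
  [0,0,0,0,0,4,0.4],
  [0,0,0,0,0,4,0.4],
  [0,0,0,0,0,3,0.4],
  [0,0,0,0,0,3,0.4],
  [0,0,0,0,0,0,0.4],
])

```text
time: 17.75
eef_pos: [0.4611, -0.2812, 0.0799]
orientation: [-0.109, 0.994, 0.0, -0.0]
ft_force: [0.0, -0.4, -9.9]
finger_gap: 0.05
grasp_force: 108.9
```

Call:
drive_tool([
  [0,0,0,0,0,2,0.4],
  [0,0,0,0,0,2,0.4],
  [0,0,0,0,0,2,0.4],
  [0,0,0,0,0,1,0.4],
  [0,0,0,0,0,0,0.4],
])

```text
time: 18.38
eef_pos: [0.4613, -0.2815, 0.0732]
orientation: [-0.109, 0.994, -0.0, -0.0]
ft_force: [-0.6, -0.4, -9.1]
finger_gap: 0.0505
grasp_force: 108.9
```

Call:
drive_tool([
  [0,0,0,0,0,1,0.4],
  [0,0,0,0,0,1,0.4],
  [0,0,0,0,0,1,0.4],
  [0,0,0,0,0,0,0.4],
])

```text
time: 18.88
eef_pos: [0.4613, -0.2815, 0.0712]
orientation: [-0.109, 0.994, -0.0, 0.0]
ft_force: [-4.2, 0.8, 4.0]
finger_gap: 0.0504
grasp_force: 110.4
```

Call:
drive_tool([
  [0,0,0,0,0,1,0.4],
  [0,0,0,0,0,1,0.4],
  [0,0,0,0,0,0,0.4],
  [0,0,0,0,0,0,0.4],
])

```text
time: 19.38
eef_pos: [0.4613, -0.2815, 0.0711]
orientation: [-0.109, 0.994, -0.001, 0.0]
ft_force: [-9.5, 4.2, 21.7]
finger_gap: 0.0498
grasp_force: 112.7
```

Run:
```python
from h import *
np.set_printoptions(precision=4,suppress=True)
for i in range(8):
    im=capture("wrist" if i<7 else "scene");s=state();print(s["ft_force"],s["grasp_force"],s["eef_pos"])
    if i==6: w=im
R=Rot.from_quat(s["orientation"]).as_matrix();print(np.degrees(np.arctan2(R[1,1],R[0,1]))-90,R[:,2],s["wrist_torque"])
a=cv2.resize(w[80:380,130:390,::-1],(390,450));b=cv2.resize(im[110:200,110:250,::-1],(400,450),interpolation=cv2.INTER_CUBIC)
cv2.imwrite("pics/end.png",np.hstack([a,b]))
```

```text
[-9.1919  4.2422 21.4024] 112.71628593094647 [ 0.4614 -0.2815  0.0711]
[-8.4859  3.4824 21.7372] 112.71528328768909 [ 0.4614 -0.2815  0.0711]
[-9.414   4.0492 20.7662] 112.7151645720005 [ 0.4614 -0.2816  0.0711]
[-8.6221  4.1698 22.4344] 112.716173697263 [ 0.4613 -0.2815  0.0711]
[-8.4628  4.2323 21.2565] 112.7162916585803 [ 0.4614 -0.2815  0.0711]
[-9.3416  4.0756 21.9385] 112.71566117182374 [ 0.4613 -0.2815  0.0711]
[-9.1222  3.6877 21.0859] 112.71599035710096 [ 0.4613 -0.2815  0.0711]
[-8.7753  2.9059 22.278 ] 112.71567346528172 [ 0.4613 -0.2816  0.0711]
12.540017474020473 [ 0.0009 -0.0012 -1.    ] [1.285  1.8577 0.0487]
```

View pics/end.png

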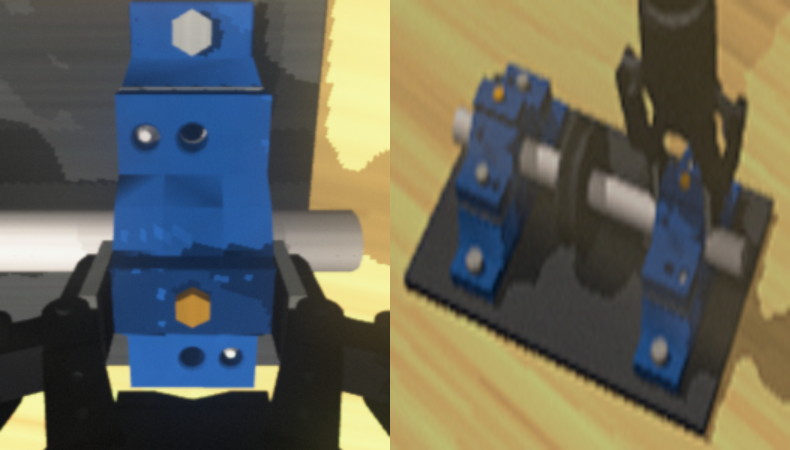

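The dowel tips show in both dowel holes (crop (146,135) and (231,355)). The cap sits flush, and the push is steady at about 21.5 N besides the cap's weight.

```bash
python3 -c "
from cell import *
print(job_done())"
```

```text
the job is handed in; nothing more can be done
None
```

The drawer is out at its stop and the cap is seated flush on both dowels, still gripped and pressed down with about 21.5 N besides its own weight; the job is handed in, but no verdict came back.

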